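# Press-check a vessel cap in the toggle-clamp nest

### The job

Press-check the green vessel cap that lies in the nest: swing the red clamp handle right over until the clamp locks past centre and holds the cap pressed down, let go of the handle and leave the clamp holding by itself for about three seconds. Then swing the handle all the way back so that the clamp stands fully open, with the cap still lying in its nest, and let go. Do not disturb the syringe, the hex driver or the marker.

Things in the scene. Friction and masses are not known exactly. Their poses are not given: they have to be found in the camera images.
- handle_pivot (a point): Fixed point on the clamp handle's axis, 83 mm above the table, over the middle line of the fixture (aluminium plate 280 x 120 x 12 mm, fixed to the table). Axes: x level along the plate from the nest to the handle (the way the open handle lies), y level along the handle's axis, z up. Plate centre 72 mm from here in -x, nest centre 157 mm in -x.
- handle_grip (a point): Centre of the clamp handle's red grip: round bar, 20 mm diameter, 86 mm long, parallel to the pivot's y axis, held at its ends by two steel rods 100 mm apart (U-shaped handle), so its middle is free for fingers on both sides. It runs on a circle of 120 mm radius about handle_pivot. Its axes turn with the handle.
- clamp_handle (a joint): Handle angle, rad. 0: fully open, at its stop; grows as the handle swings up and over towards the nest. Pivot-to-grip direction: 0.40 + this value above the pivot's +x, in its x-z plane. Dead centre at 1.59, then self-locking to the stop at 1.75. Takes a few N, most just before dead centre; let go short of it, it may spring back. Starts at 0 to 0.3. The pressing arm (black foot) follows.
- platen (a joint): How far the sprung grey platen under the cap is pressed down, in m: 0 up, about 0.003 to 0.005 with the clamp locked on the cap; it springs up again when the clamp opens. 10 N at 3 mm.
- nest_centre (a point): Fixed point: centre of the nest, on the top face of the released platen, 28 mm above the table; four white posts stand round it.
- cap_centre (a point): Centre (half-way up) of the green vessel cap in the nest, 87 mm diameter, 23 mm high, lying with its slotted side up on the platen between the posts, about 3 mm of play. It lies there from the start and need not be grasped. z axis up.
- syringe: Plastic syringe lying on the table, 126 mm long, 30 mm wide, 21 mm high; origin under its middle. Leave alone.
- hex_driver: Hex driver with green and black handle lying on the table, 160 mm long, 23 mm high. Leave alone.
- marker_black: White marker with black cap lying on the table, 132 mm long, 14 mm thick. Leave alone.

How it is judged:
By the outcome, as a careful person would: the job done as asked, in the order asked, and still so for the second after the job is handed in, with the robot touching nothing.
It also fails if it takes over 51 s, if anything falls off the work surface, if the arm or the gripper's body presses on something with over 40 N, if the wrist force passes 120 N, or if a joint passes its speed limit or range.

### The arm

A 6-joint arm with a two-finger parallel gripper is mounted at the origin on the work surface; the furniture and walls round the work are solid. World frame = base frame: x ahead of the robot, y to its left, z up, the work surface at z = 0. Lengths are in m, angles in rad, forces in N, time in s.
With the tool pointing down it reaches from about 0.225 to 0.875 m from the base axis. Payload 3.4 kg.
Tool frame: the origin (TCP) lies between the finger pads; the fingertips stand 8 mm ahead of it and the grasp point (between the pads) lies 11 mm behind it (manip.nose_length is the distance from the TCP to the fingertips, in m); z points along the fingers, x is the direction in which the jaws open and shut, and the axes are right-handed (so a half turn about z gives the same grasp; the last joint's range is limited). The gripper opens to 85 mm and grips with 20 to 120 N. Pads are 22 mm wide; open, the fingers measure 114 mm over their backs; the gripper's body (76 mm by 85 mm) begins 54 mm behind the grasp point. The pads swing forward as they close: fully open they stand 13 mm farther back than shut.
Start: joints at [1.223, 0.276, 1.505, -0, 1.361, -0.121], TCP at [0.129, 0.56, 0.201] pointing down, gripper open.
Joint ranges: [-2.89, 2.89], [-0.75, 2.08], [0.22, 2.7], [-1.18, 4.32], [0.11, 2.71], [-2.7, 2.7]. Speed limits (rad/s): [2.57, 2.57, 3.14, 3.14, 3.14, 3.14].

### API

Orientations are given as a unit quaternion [x, y, z, w].
In Python, from rig import manip gives the robot as it stands. The module is installed in compiled form; this text tells all that it offers. Calls block until the motion is done:
- manip.move_pose(position, orientation): joint-space move of the TCP to a pose.
- manip.line_to(position, attitude=None, rate=0.15, stop_force=None): straight line of the TCP; attitude=None keeps the orientation; rate is the mean speed in m/s. With stop_force (N) it stops when the force on the tool has changed by that much, and returns True; else False.
- manip.goto_joints(angles): joint-space move.
- manip.release() and manip.close(effort=None): open the fingers fully, or close them until they stop; effort is the grip in N (None keeps the last).
- manip.dwell(seconds).
- manip.inverse_kinematics(position, orientation): joint angles nearest the present ones, or None.
- manip.read_camera(name): name is "side" or "top"; returns the picture (480x640x3 uint8, red, green, blue); there is no depth.
- manip.calibration(name): a dict with "K" (3x3 intrinsics, pixels), "k1" (the pictures are not rectified: a ray, as slopes to the right and down, at radius r is drawn at 1 + k1 r^2 times it, then the intrinsics apply), "R" (3x3) and "t" (3): a world point X has camera coordinates R X + t. Camera axes: x right, y down, z forward; pixel columns grow to the right and rows downward; lengths in m; the calibration is good to about 2 mm. A picture is of the moment at which its call begins. calibration takes no time and is no camera call.
A pose or a line that the arm cannot do raises manip.Unreachable and nothing moves.
- manip.sign_off(): hands the job in, once; it reports no verdict.
Trained networks look in the newest picture that a camera, given by its name, has taken for a name from the list of things; names that differ only in an ending like _2 or _b are one class to them, and where a whole thing is asked for, a point or a joint stands for the part that bears it (a point fixed in the world has none). Each returns a list of dicts, best first, with "p" (0 to 1); they miss things now and then, are a little off and sometimes report something else, mostly with a low value. They report only what shows in the picture. A call takes as long as a camera call.
- manip.spot_in(camera, name): "at" ([column, row] in pixels, amid what is visible of it).
- manip.landmark_of(camera, name): "at" ([column, row] in pixels: a listed point, or the origin of a listed thing).
Readings, each from a call of its own:
- manip.read_time(): time.
- manip.read_joints(): joint angles.
- manip.read_qd(): joint speeds.
- manip.read_joint_efforts(): joint torques, N m.
- manip.read_tool_pos(): TCP position.
- manip.read_eef_rot(): TCP orientation.
- manip.read_ft_force(): force on the tool from outside, world axes, zero at the start.
- manip.read_moment(): the same for the moment, N m.
- manip.read_opening(): finger opening in m.
Only numpy, scipy, OpenCV 4.12 (cv2) and the standard library are available. Lean on these libraries where they do the work, as an engineer would, in place of code of your own. Each camera call takes 0.05 s, during which the arm holds its last target.

## Working session

There is one attempt and no reset: what is moved stays moved. The work goes in short steps, each a Python script; the robot and the scene stay as the last script left them, time stands still between calls to the robot, and variables do not carry over. Pictures are saved under pics/ and viewed, and the job is handed in when it is done.

```bash
mkdir -p pics
cat > h.py <<'E'
from rig import manip
import numpy as np, cv2
def snap(c,f):
    im=manip.read_camera(c); cv2.imwrite('pics/'+f,im[:,:,::-1].copy()); return im
def ray(c,uv):
    k=manip.calibration(c);K=np.array(k['K']);R=np.array(k['R']);t=np.array(k['t'])
    p=cv2.undistortPoints(np.array([[uv]],float),K,np.array([k['k1'],0,0,0],float))[0,0]
    d=R.T@np.array([p[0],p[1],1]);return -R.T@t,d/np.linalg.norm(d)
def tri(a,b):
    (o1,d1),(o2,d2)=ray('side',a),ray('top',b)
    s=np.linalg.lstsq(np.c_[d1,-d2],o2-o1,rcond=None)[0]
    p,q=o1+s[0]*d1,o2+s[1]*d2
    return (p+q)/2,np.linalg.norm(p-q)
def proj(c,X):
    k=manip.calibration(c);K=np.array(k['K']);R=np.array(k['R']);t=np.array(k['t'])
    return cv2.projectPoints(np.array([X],float),cv2.Rodrigues(R)[0],t,K,np.array([k['k1'],0,0,0],float))[0][0,0]
def atz(c,uv,z):
    o,d=ray(c,uv);return o+d*(z-o[2])/d[2]
E
python3 - <<'E'
from h import *
snap('side','s0.png');snap('top','t0.png')
for n in ['handle_pivot','handle_grip','nest_centre','cap_centre','syringe','hex_driver','marker_black']:
    a=manip.landmark_of('side',n);b=manip.landmark_of('top',n)
    print(n,a[:2],b[:2])
    if a and b: print(tri(a[0]['at'],b[0]['at']))
print(manip.read_time(),manip.read_tool_pos(),manip.read_eef_rot())
for c in('side','top'):
  k=manip.calibration(c);print(c,-np.array(k['R']).T@np.array(k['t']))
E
```

```text
handle_pivot [{'at': [310.7, 230.8], 'p': 0.68}] [{'at': [363.7, 227.7], 'p': 0.62}, {'at': [427.9, 208.7], 'p': 0.21}]
(array([0.44260102, 0.16830595, 0.07771373]), np.float64(0.006507077366701492))
handle_grip [{'at': [328.2, 246.7], 'p': 0.66}] [{'at': [312.0, 237.2], 'p': 0.56}]
(array([0.41099672, 0.27321532, 0.12166484]), np.float64(0.0031603859454517845))
nest_centre [{'at': [297.0, 213.8], 'p': 0.83}] [{'at': [424.1, 210.7], 'p': 0.69}]
(array([0.48357197, 0.03503725, 0.02518115]), np.float64(0.005082684701922139))
cap_centre [{'at': [296.7, 208.0], 'p': 0.58}] [{'at': [430.5, 208.7], 'p': 0.73}]
(array([0.48556741, 0.02286515, 0.03367775]), np.float64(0.00767852604792677))
syringe [{'at': [342.2, 353.1], 'p': 0.64}] [{'at': [206.6, 276.0], 'p': 0.49}]
(array([0.36006076, 0.4933856 , 0.06292642]), np.float64(0.05658130070691108))
hex_driver [{'at': [376.1, 379.0], 'p': 0.82}] [{'at': [208.6, 277.4], 'p': 0.97}]
(array([0.32885117, 0.50458151, 0.00582171]), np.float64(0.002654807179236493))
marker_black [{'at': [295.8, 373.4], 'p': 0.97}] [{'at': [225.6, 215.2], 'p': 0.77}]
(array([ 0.4724855 ,  0.47644652, -0.01219134]), np.float64(0.0003143673771972388))
0.8 [0.12929886 0.56029135 0.20065619] [ 7.82584302e-01  6.22544622e-01  3.80715203e-05 -4.97012365e-05]
side [0.41684321 1.14559817 0.85541269]
top [0.30694022 0.22965475 1.13305269]
```

View pics/s0.png

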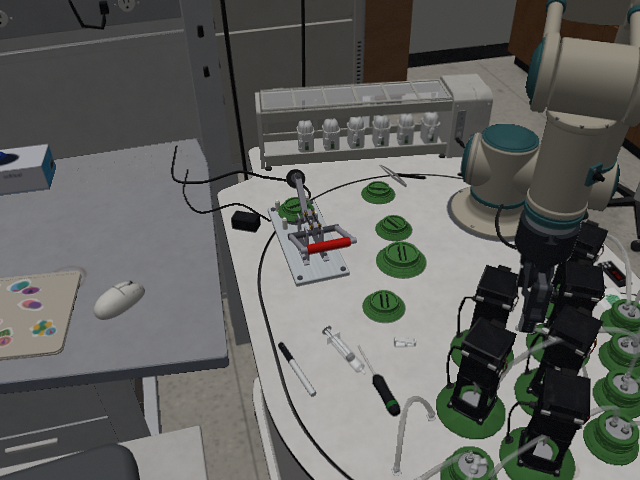

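View pics/t0.png

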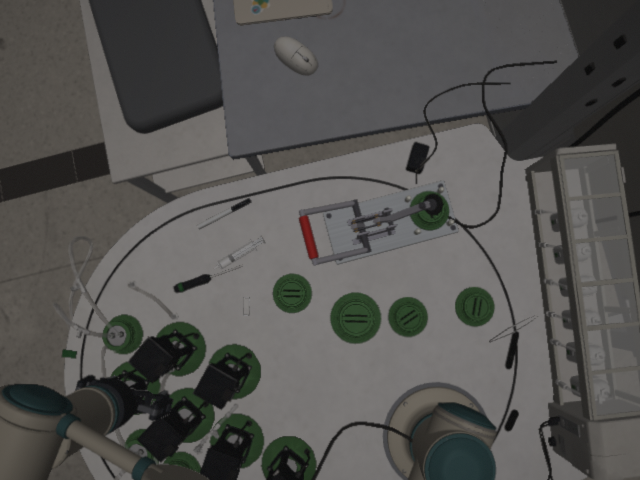

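The side view shows the red grip at about (330,245) and the plate's front corners near (291,282) and (348,274). The top view shows the grip at about (309,237) and the cap at (430,208). Next I'll zoom in for the plate's axis.

Run:
```python
import cv2
a=cv2.imread('pics/s0.png')[160:300,240:380];cv2.imwrite('pics/s0z.png',cv2.resize(a,(600,600),interpolation=2))
a=cv2.imread('pics/t0.png')[160:290,290:480];cv2.imwrite('pics/t0z.png',cv2.resize(a,(760,520),interpolation=2))
```

```text
(no output)
```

View pics/s0z.png

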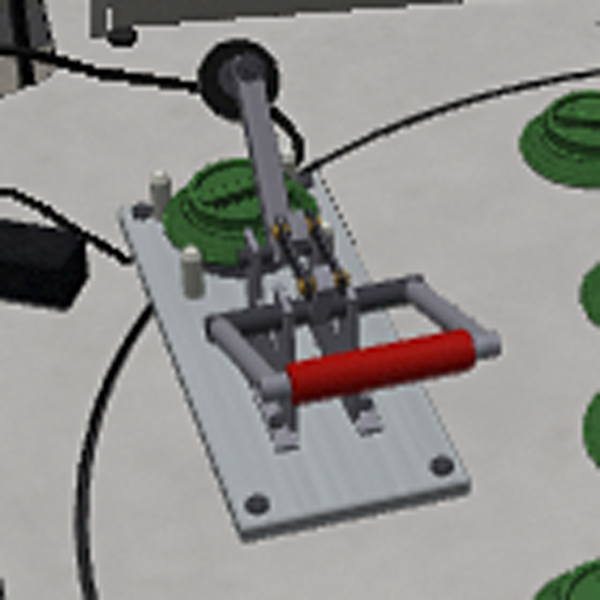

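View pics/t0z.png

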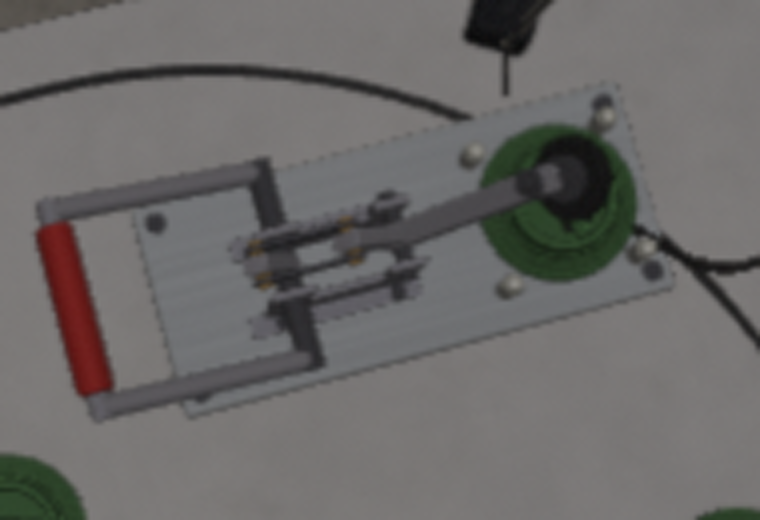

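```bash
cat > fit.py <<'E'
from h import *
from scipy.optimize import least_squares
T=lambda u,v:np.array([(u+.5)/4-.5+290,(v+.5)/4-.5+160])
s=140/600
S=lambda u,v:np.array([(u+.5)*s-.5+240,(v+.5)*s-.5+160])
# local pts in pivot frame (x,y,z-from-table)
P=[(-212,None)]
def loc(p,L):
    x,y,yaw=p[:3];c,s_=np.cos(yaw),np.sin(yaw)
    return np.array([x+c*L[0]-s_*L[1],y+s_*L[0]+c*L[1],L[2]])
def grip(th,y): a=.4+th; return (.12*np.cos(a),y,.083+.12*np.sin(a))
# yaw ~ +y-ish; local y+ = rot90 -> -x world ; so +x world side is local y<0
obs=[('top',(-.212,-.06,.012),T(615,83)),('top',(-.212,.06,.012),T(673,287)),('top',(.068,.06,.012),T(190,412)),('top',(.068,-.06,.012),T(137,212)),
('side',(.068,-.06,.012),S(243,530)),('side',(.068,.06,.012),S(469,488)),('side',(-.212,-.06,.012),S(120,207)),('side',(-.212,.06,.012),S(318,175)),
('top','g-',T(54,228)),('top','g+',T(95,390)),('side','g-',S(290,383)),('side','g+',S(473,350))]
def res(p):
    r=[]
    for c,L,o in obs:
        if L=='g-':L=grip(p[3],-.043)
        elif L=='g+':L=grip(p[3],.043)
        r.append(proj(c,loc(p,L))-o)
    return np.concatenate(r)
if __name__=='__main__':
    f=least_squares(res,[.44,.17,1.8,.1],loss='soft_l1')
    print(f.x,np.round(f.fun if 0 else res(f.x).reshape(-1,2),1))
    p=f.x
    print('grip',loc(p,grip(p[3],0)),'tri ends',tri(S(290,383),T(54,228)),tri(S(473,350),T(95,390)))
    print('nest',loc(p,(-.157,0,.028)))
E
python3 fit.py
```

```text
[0.44058206 0.17642575 1.85464248 0.02791949] [[ 0.1 -0.1]
 [ 0.9  0.8]
 [-1.7  2.5]
 [-2.5 -0.1]
 [-1.1 -0.8]
 [ 0.4 -2.5]
 [-1.  -0.6]
 [-0.2 -1.8]
 [-1.1  0.2]
 [-0.2  1.9]
 [-0.8  0.2]
 [-1.  -0.7]]
grip [0.41000628 0.2812367  0.13279746] tri ends (array([0.45087112, 0.29131906, 0.13176915]), np.float64(0.0020544612494048336)) (array([0.36962512, 0.26921076, 0.13153827]), np.float64(0.005687591239269477))
nest [0.4845499  0.02570804 0.028     ]
```

```bash
cat > k.py <<'E'
from h import *
from scipy.spatial.transform import Rotation as Ro
PV=np.array([.4406,.1764,.083]);YAW=1.850;R0=.12
ex=np.array([np.cos(YAW),np.sin(YAW),0]);ey=np.array([-np.sin(YAW),np.cos(YAW),0]);ez=np.array([0,0,1.])
B0,B1=.9,2.0   # tool elevation at th=0 and th=1.75
def bof(th): return B0+(B1-B0)*th/1.75
def pose(th,back=0,sg=1,b=None):
    b=bof(th) if b is None else b
    a=.4+th
    g=PV+R0*(np.cos(a)*ex+np.sin(a)*ez)
    z=-(np.cos(b)*ex+np.sin(b)*ez); x=sg*(-np.sin(b)*ex+np.cos(b)*ez); y=np.cross(z,x)
    return g+(.011-back)*z, Ro.from_matrix(np.c_[x,y,z]).as_quat()
E
python3 - <<'E'
from k import *
for sg in(1,-1):
  for th,bk in((0.03,.1),(0.03,0),(.5,0),(1,0),(1.4,0),(1.75,0),(1.75,.1)):
    p,q=pose(th,bk,sg);j=manip.inverse_kinematics(p,q);print(sg,th,np.round(p,3),None if j is None else np.round(j,2))
E
```

```text
1 0.03 [0.396 0.333 0.204] [ 0.94  0.44  1.45 -0.5   1.67  2.28]
1 0.03 [0.412 0.275 0.124] [ 0.86  0.45  1.65 -0.54  1.46  2.33]
1 0.5 [0.421 0.244 0.167] [ 0.65  0.26  1.68 -0.34  1.35  2.04]
1 1 [0.435 0.196 0.19 ] [ 0.31  0.14  1.71 -0.04  1.29  1.62]
1 1.4 [0.447 0.152 0.189] [0.01 0.14 1.74 0.21 1.33 1.24]
1 1.75 [0.457 0.118 0.173] [-0.22  0.22  1.75  0.38  1.4   0.96]
1 1.75 [0.469 0.078 0.264] [-0.29  0.18  1.57  0.36  1.63  0.98]
-1 0.03 [0.396 0.333 0.204] [ 0.94  0.44  1.45 -0.5   1.67 -0.86]
-1 0.03 [0.412 0.275 0.124] [ 0.86  0.45  1.65 -0.54  1.46 -0.82]
-1 0.5 [0.421 0.244 0.167] [ 0.65  0.26  1.68 -0.34  1.35 -1.1 ]
-1 1 [0.435 0.196 0.19 ] [ 0.31  0.14  1.71 -0.04  1.29 -1.53]
-1 1.4 [0.447 0.152 0.189] [ 0.01  0.14  1.74  0.21  1.33 -1.9 ]
-1 1.75 [0.457 0.118 0.173] [-0.22  0.22  1.75  0.38  1.4  -2.18]
-1 1.75 [0.469 0.078 0.264] [-0.29  0.18  1.57  0.36  1.63 -2.16]
```

Run:
```python
from k import *
manip.line_to([.129,.56,.32],rate=.25)
p,q=pose(.03,.12,-1);manip.move_pose(p,q)
p,q=pose(.03,.04,-1);print(manip.line_to(p,q,rate=.15,stop_force=8))
snap('side','s1.png');snap('top','t1.png')
print(manip.read_time(),manip.read_ft_force(),manip.read_tool_pos(),p)
for f in('s1','t1'):
    a=cv2.imread(f'pics/{f}.png')
    a=a[160:300,240:400] if f=='s1' else a[160:300,270:430]
    cv2.imwrite(f'pics/{f}z.png',cv2.resize(a,(640,560),interpolation=2))
```

```text
False
3.475 [ 0.82572083 -0.52842196 -0.7227082 ] [0.40609034 0.29936444 0.15698229] [0.4056907  0.29816572 0.15607685]
```

View pics/s1z.png

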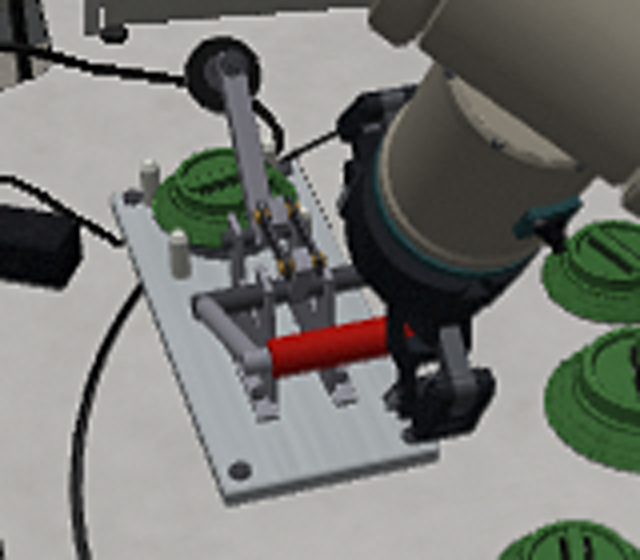

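View pics/t1z.png

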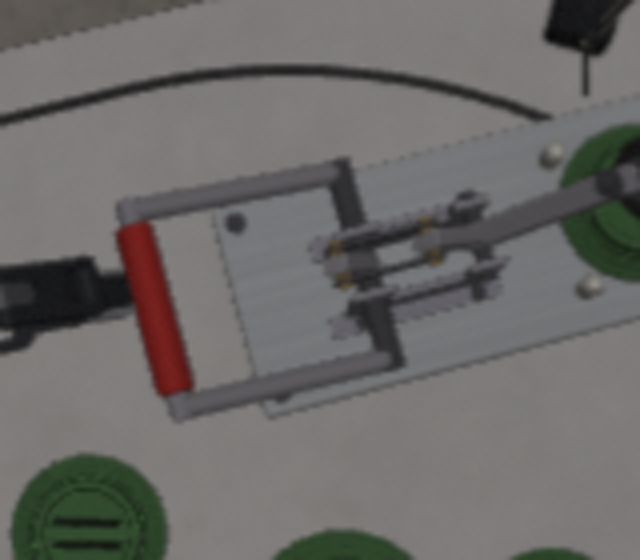

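View pics/s1.png

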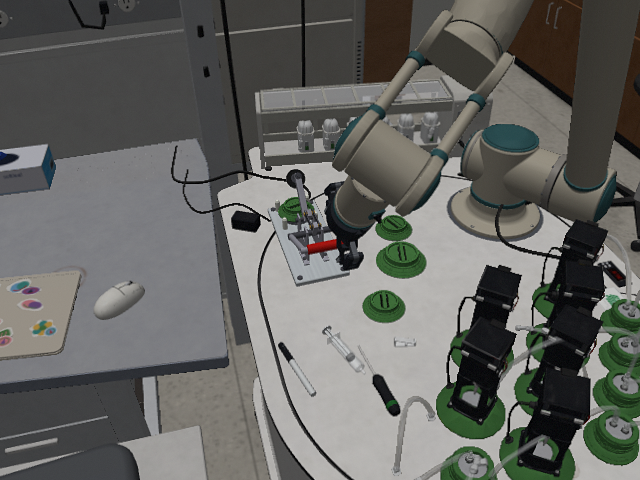

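View pics/t1.png

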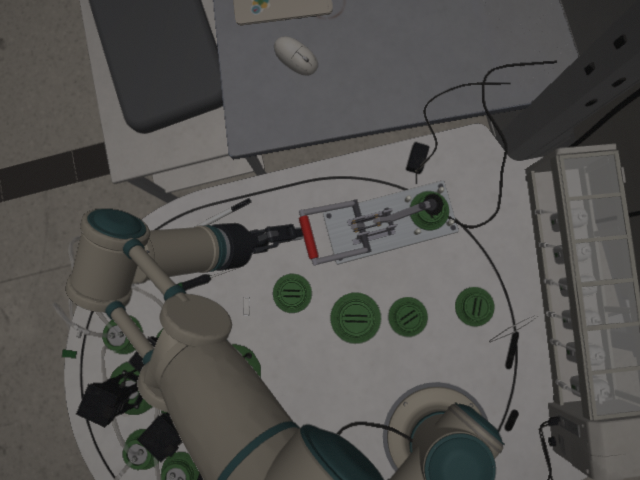

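Run:
```python
from k import *
t=manip.read_tool_pos();r=Ro.from_quat(manip.read_eef_rot()).as_matrix()
print(t,r)
for c in('side','top'):
  for n,X in (('tcp',t),('tip+',t+.042*r[:,0]),('tip-',t-.042*r[:,0]),('body',t-.1*r[:,2]),('grip',PV+.12*(np.cos(.43)*ex+np.sin(.43)*ez)),('g+x',PV+.12*(np.cos(.43)*ex+np.sin(.43)*ez)-.043*ey),('g-x',PV+.12*(np.cos(.43)*ex+np.sin(.43)*ez)+.043*ey)): print(c,n,np.round(proj(c,X)))
print(manip.read_joints(),manip.read_time())
snap('side','s2.png')
```

```text
[0.40609034 0.29936444 0.15698229] [[-0.21857608  0.96108384  0.16894481]
 [ 0.76525748  0.27624811 -0.58143613]
 [-0.60547955  0.00219825 -0.79585783]]
side tcp [330. 241.]
side tip+ [335. 263.]
side tip- [325. 220.]
side body [340. 227.]
side grip [328. 245.]
side g+x [306. 249.]
side g-x [349. 241.]
top tcp [297. 238.]
top tip+ [282. 244.]
top tip- [314. 232.]
top body [261. 242.]
top grip [308. 238.]
top g+x [302. 217.]
top g-x [313. 259.]
[ 0.88995762  0.4426017   1.56905893 -0.52064936  1.54361228 -0.83392418] 3.475
```

View pics/s2.png

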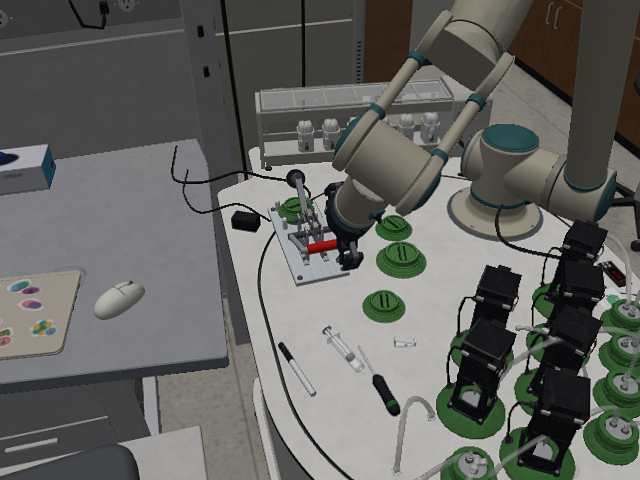

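Run:
```python
from k import *
r=Ro.from_quat([.78258,.62254,0,0]).as_matrix();t=np.array([.1293,.5603,.2007])
for c in('side','top'):
  for n,X in (('tcp',t),('tip+',t+.042*r[:,0]+.008*r[:,2]),('tip-',t-.042*r[:,0]+.008*r[:,2]),('body',t-.1*r[:,2]),('base top',[0,0,.2]),('base 0',[0,0,0]),('base0+x',[.1,0,0])): print(c,n,np.round(proj(c,X)))
def cr(f,x,y,w,h,s):
    a=cv2.imread(f'pics/{f}.png')[y:y+h,x:x+w];return cv2.resize(a,(w*s,h*s),interpolation=2)
cv2.imwrite('pics/a.png',cr('s0',480,200,120,150,4));cv2.imwrite('pics/b.png',cr('t0',60,350,160,120,4))
```

```text
side tcp [517. 327.]
side tip+ [517. 352.]
side tip- [515. 311.]
side body [532. 278.]
side base top [509. 139.]
side base 0 [493. 211.]
side base0+x [453. 211.]
top tcp [148. 384.]
top tip+ [128. 378.]
top tip- [171. 390.]
top body [126. 395.]
top base top [459. 469.]
top base 0 [436. 437.]
top base0+x [437. 390.]
```

View pics/a.png

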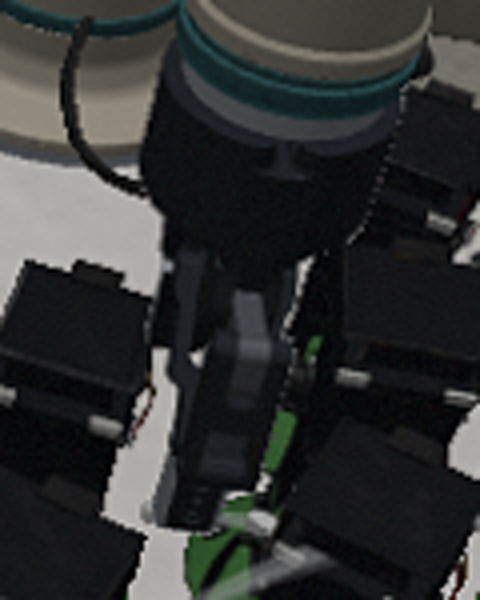

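View pics/b.png

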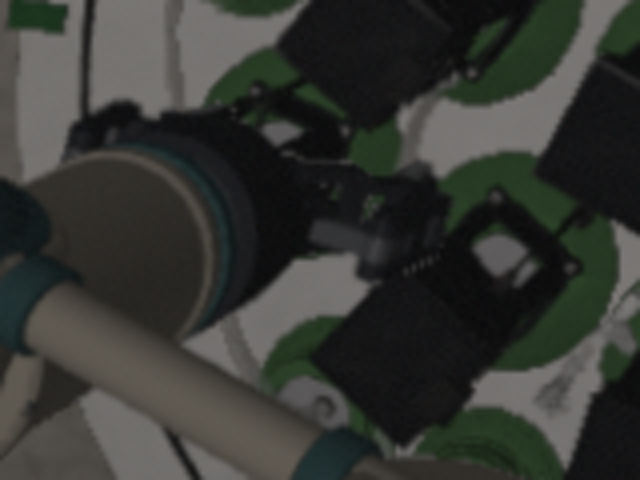

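The projections match the pictures: in the top view, the upper finger is expected at (309,232) and seen near (303,231). In the side view, the lower finger is expected at (336,261) and seen near (340,263). The fingers straddle the bar, so I'll move in and grip.

Run:
```python
from k import *
p,q=pose(.03,0,-1);print(manip.line_to(p,q,rate=.1,stop_force=8))
print(manip.read_ft_force(),manip.read_tool_pos(),p)
manip.close(20)
print(manip.read_opening(),manip.read_ft_force(),manip.read_moment(),manip.read_time())
snap('side','s3.png');snap('top','t3.png')
def cr(f,x,y,w,h,s):
    a=cv2.imread(f'pics/{f}.png')[y:y+h,x:x+w];return cv2.resize(a,(w*s,h*s),interpolation=2)
cv2.imwrite('pics/c3.png',np.hstack([cr('s3',260,170,130,130,3),cr('t3',240,170,130,130,3)]))
```

```text
False
[ 0.58821954 -0.52535643  0.46859287] [0.41259816 0.27501613 0.12443383] [0.41237904 0.27483638 0.1242805 ]
-8.431090858765526e-05 [ 0.27891775  0.16670553 -0.61763183] [ 0.28755814  0.10276938 -0.04247933] 4.8417
```

View pics/c3.png

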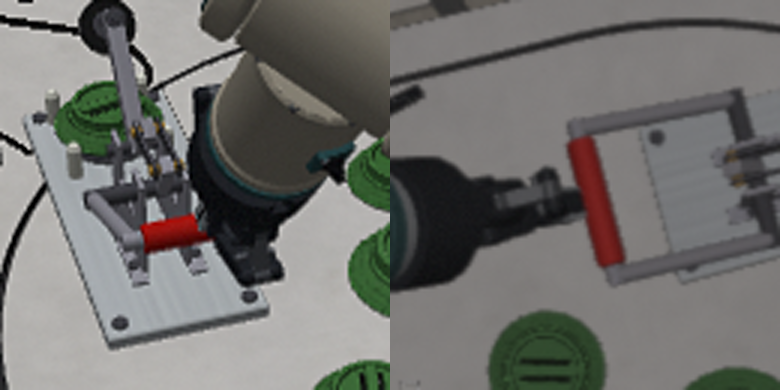

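Run:
```python
from k import *
def cr(f,x,y,w,h,s):
    a=cv2.imread(f'pics/{f}.png')[y:y+h,x:x+w];return cv2.resize(a,(w*s,h*s),interpolation=2)
a=np.clip(np.hstack([cr('s3',310,220,60,70,6),cr('t3',260,200,66,70,6)]).astype(int)*2,0,255).astype(np.uint8)
cv2.imwrite('pics/d3.png',a)
t=np.array(manip.read_tool_pos());r=Ro.from_quat(manip.read_eef_rot()).as_matrix()
for c in('side','top'): print(proj(c,t+.008*r[:,2]),proj(c,t-.06*r[:,2]))
for s in((345,262),(348,260),(343,265)): print(tri(s,(302,237)),t)
```

```text
[326.00556188 247.07202468] [332.12030752 238.47841373]
[313.56189728 236.85795904] [291.32121132 239.35611367]
(array([0.39563519, 0.29628572, 0.10518634]), np.float64(0.037346435151294745)) [0.41238671 0.27481291 0.12427978]
(array([0.39245954, 0.29636804, 0.11098507]), np.float64(0.042536502991956354)) [0.41238671 0.27481291 0.12427978]
(array([0.39795796, 0.29653528, 0.09727781]), np.float64(0.03432763232995828)) [0.41238671 0.27481291 0.12427978]
```

View pics/d3.png

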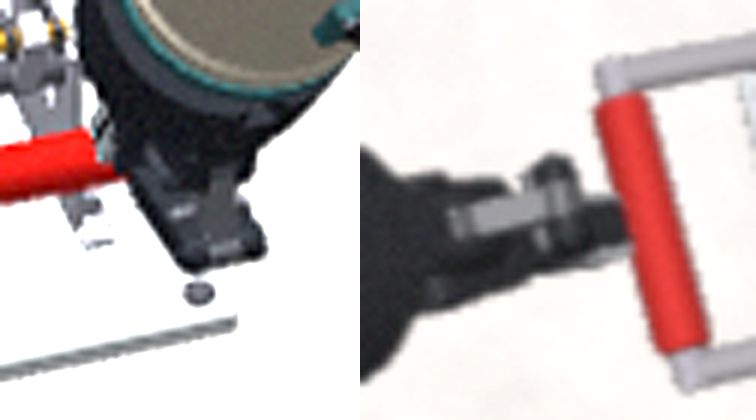

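Run:
```python
from k import *
p,q=pose(.03,.1,-1);manip.line_to(p,q,rate=.25)
p,q=pose(.03,.09,-1,b=np.pi/2);manip.move_pose(p,q)
snap('side','s4.png');snap('top','t4.png')
t=np.array(manip.read_tool_pos());r=Ro.from_quat(manip.read_eef_rot()).as_matrix()
print(t,manip.read_time())
def cr(f,x,y,w,h,s):
    a=cv2.imread(f'pics/{f}.png')[y:y+h,x:x+w];return cv2.resize(a,(w*s,h*s),interpolation=2)
ims=[]
for f,c,x,y in(('s4','side',280,150),('t4','top',250,190)):
    for d in(.008,0,-.065):
        print(c,d,proj(c,t+d*r[:,2]))
    ims.append(np.clip(cr(f,x,y,100,120,4).astype(int)*2,0,255).astype(np.uint8))
cv2.imwrite('pics/d4.png',np.hstack(ims))
```

```text
[0.40953211 0.28137469 0.21034656] 6.2
side 0.008 [327.96436173 216.19354048]
side 0 [327.92348318 212.74580913]
side -0.065 [327.57451486 183.48484422]
top 0.008 [305.65180565 234.13972265]
top 0 [305.41224832 233.63549247]
top -0.065 [303.30274119 229.19516039]
```

View pics/d4.png

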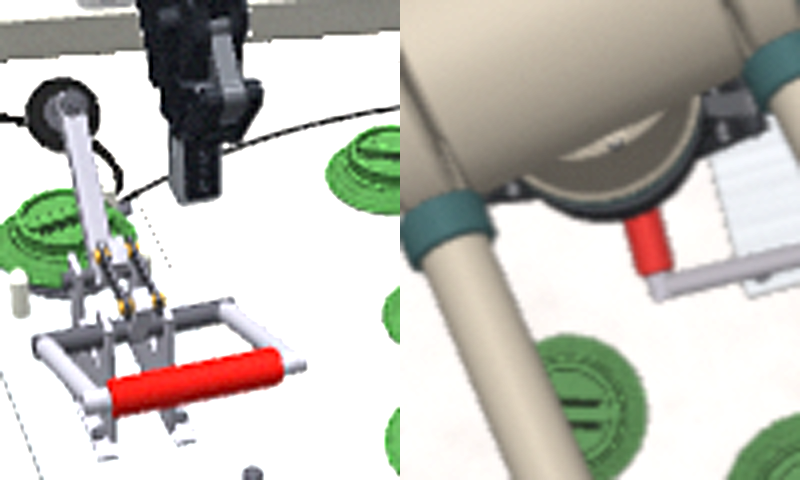

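Run:
```python
from k import *
print(manip.nose_length, [x for x in dir(manip) if x[0]!='_'])
t=np.array(manip.read_tool_pos())
# seen tip bottom centre; solve z if x,y right
o,d=ray('side',(329.5,199.5))
for s in np.linspace(.9,1.2,4): pass
k=(t[1]-o[1])/d[1];print('at y of tcp:',o+k*d)
k=(t[2]-.008-o[2])/d[2];print('at z of tip:',o+k*d)
```

```text
0.008 ['Unreachable', 'calibration', 'close', 'dwell', 'goto_joints', 'inverse_kinematics', 'landmark_of', 'line_to', 'move_pose', 'nose_length', 'read_camera', 'read_eef_rot', 'read_ft_force', 'read_joint_efforts', 'read_joints', 'read_moment', 'read_opening', 'read_qd', 'read_time', 'read_tool_pos', 'release', 'sign_off', 'spot_in']
at y of tcp: [0.40648099 0.28137469 0.24030216]
at z of tip: [0.40584159 0.22804749 0.20234656]
```

The side view shows the closed fingertips at (329.5,199.5), but the reported pose puts them at (328,216). That makes the real tips about 35 mm short along the tool axis, and the top view of the failed grip (about 33 mm short) and the first picture agree. I'll correct the tool offset and grip again.

```bash
sed -i 's/^def bof/OFF=.035\ndef bof/; s/(.011-back)/(.011+OFF-back)/' k.py
python3 - <<'E'
from k import *
for th,bk in((.03,.1),(0.03,0),(.5,0),(1,0),(1.4,0),(1.75,0),(1.75,.1)):
    p,q=pose(th,bk,-1);j=manip.inverse_kinematics(p,q);print(th,np.round(p,3),None if j is None else np.round(j,2))
manip.release()
p,q=pose(.03,.12,-1);manip.move_pose(p,q)
p,q=pose(.03,0,-1);print(manip.line_to(p,q,rate=.1,stop_force=8))
print(manip.read_ft_force(),manip.read_tool_pos(),p)
manip.close(20)
print(manip.read_opening(),manip.read_ft_force(),manip.read_time())
snap('side','s5.png');snap('top','t5.png')
def cr(f,x,y,w,h,s):
    a=cv2.imread(f'pics/{f}.png')[y:y+h,x:x+w];return cv2.resize(a,(w*s,h*s),interpolation=2)
cv2.imwrite('pics/c5.png',np.hstack([cr('s5',260,170,130,130,3),cr('t5',240,170,130,130,3)]))
E
```

```text
0.03 [0.402 0.313 0.176] [ 0.91  0.44  1.52 -0.51  1.6  -0.84]
0.03 [0.418 0.254 0.096] [ 0.83  0.47  1.71 -0.56  1.38 -0.8 ]
0.5 [0.424 0.233 0.134] [ 0.63  0.28  1.74 -0.35  1.27 -1.09]
1 [0.436 0.194 0.155] [ 0.31  0.16  1.77 -0.05  1.2  -1.53]
1.4 [0.445 0.159 0.155] [ 0.02  0.17  1.8   0.21  1.24 -1.9 ]
1.75 [0.453 0.132 0.142] [-0.19  0.24  1.81  0.39  1.32 -2.19]
1.75 [0.465 0.092 0.233] [-0.26  0.19  1.64  0.36  1.55 -2.16]
False
[ 0.05635966  0.20844247 -0.14418061] [0.41851842 0.2549598  0.09681526] [0.41823134 0.2544232  0.09645869]
0.01899815041040345 [-0.45761716  1.42507331 -0.37922332] 9.5417
```

View pics/c5.png

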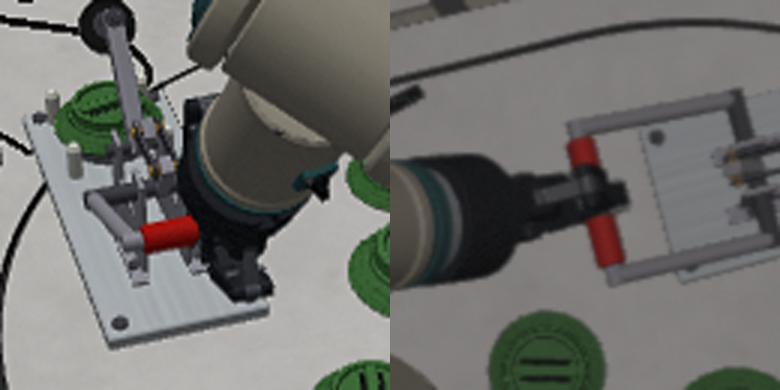

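Gripped: the opening reads 19 mm on the 20 mm bar, and the top view shows the fingers around the bar's middle. Now I'll swing it over.

Run:
```python
from k import *
for th in np.r_[np.arange(.15,1.66,.15),1.72]:
    p,q=pose(th,0,-1);s=manip.line_to(p,q,rate=.07,stop_force=40)
    F=np.array(manip.read_ft_force())
    print(round(th,2),s,'x%.1f y%.1f z%.1f'%(F@ex,F@ey,F[2]),round(manip.read_opening(),4),np.round(np.array(manip.read_tool_pos())-p,4))
    if s: break
print(manip.read_time())
snap('side','s6.png');snap('top','t6.png')
def cr(f,x,y,w,h,s):
    a=cv2.imread(f'pics/{f}.png')[y:y+h,x:x+w];return cv2.resize(a,(w*s,h*s),interpolation=2)
cv2.imwrite('pics/c6.png',np.hstack([cr('s6',260,150,130,150,3),cr('t6',300,150,130,150,3)]))
```

```text
0.15 False x3.8 y0.7 z2.6 0.0193 [0.     0.0004 0.0005]
0.3 False x7.0 y1.1 z5.7 0.019 [-0.0001  0.0012  0.0002]
0.45 False x7.9 y1.4 z7.7 0.0191 [0.     0.0014 0.0005]
0.6 False x6.3 y1.4 z9.1 0.0189 [0.0003 0.0011 0.0006]
0.75 False x4.3 y2.5 z10.2 0.0191 [0.0006 0.0006 0.0008]
0.9 False x2.7 y0.3 z9.3 0.0193 [ 0.0008 -0.      0.0007]
1.05 False x1.4 y-0.7 z7.5 0.0194 [ 0.0011 -0.0006  0.0004]
1.2 False x0.9 y-1.4 z7.1 0.0189 [ 0.0011 -0.0007 -0.0001]
1.35 False x1.3 y-3.1 z1.2 0.0191 [ 0.0012 -0.0005 -0.0005]
1.5 False x1.5 y-5.9 z-2.0 0.0188 [ 0.001   0.0002 -0.0005]
1.65 False x0.1 y-5.1 z-0.7 0.0188 [ 0.0009  0.     -0.0007]
1.72 False x-0.6 y-6.0 z-1.0 0.0193 [ 0.0008  0.0004 -0.0008]
13.6667
```

View pics/c6.png

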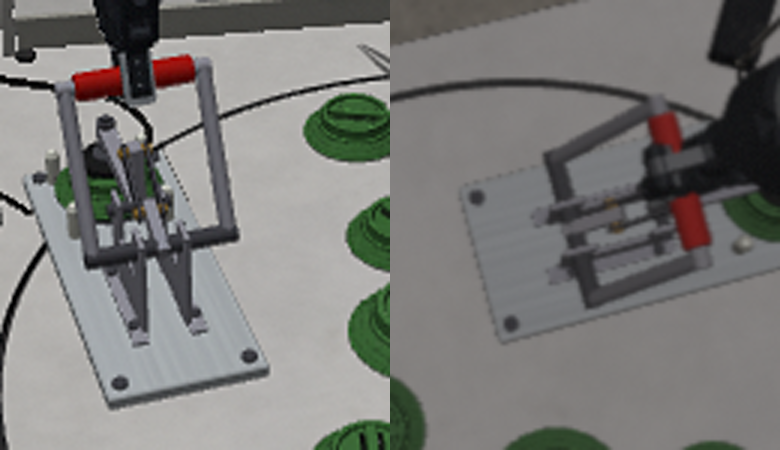

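It is past centre with the foot on the cap. I'll push gently to the stop and let go.

Run:
```python
from k import *
for th in(1.76,1.80,1.84):
    p,q=pose(th,0,-1);s=manip.line_to(p,q,rate=.04,stop_force=10)
    F=np.array(manip.read_ft_force());print(th,s,'x%.1f y%.1f z%.1f'%(F@ex,F@ey,F[2]))
    if s: break
manip.release()
q=manip.read_eef_rot();r=Ro.from_quat(q).as_matrix();t=np.array(manip.read_tool_pos())
manip.line_to(t-.1*r[:,2],rate=.15)
t1=manip.read_time();F=manip.read_ft_force();print(t1,F,th)
snap('side','s7.png');snap('top','t7.png')
print(manip.landmark_of('side','handle_grip'),manip.landmark_of('top','handle_grip'))
def cr(f,x,y,w,h,s):
    a=cv2.imread(f'pics/{f}.png')[y:y+h,x:x+w];return cv2.resize(a,(w*s,h*s),interpolation=2)
cv2.imwrite('pics/c7.png',np.hstack([cr('s7',260,150,130,150,3),cr('t7',330,150,130,150,3)]))
for th in(1.6,1.7,1.75,1.8):
    g=PV+R0*(np.cos(.4+th)*ex+np.sin(.4+th)*ez);print(th,[np.round(proj('side',g+s*.043*ey),1) for s in(-1,1)])
```

```text
1.76 False x-0.0 y-5.6 z0.7
1.8 False x8.4 y-5.5 z9.8
1.84 False x15.8 y-5.3 z19.1
15.9917 [ 0.04643112  0.01400261 -1.5489816 ] 1.84
[{'at': [306.8, 177.3], 'p': 0.59}] [{'at': [399.6, 209.6], 'p': 0.78}, {'at': [426.0, 209.8], 'p': 0.45}]
1.6 [array([285.2, 179.4]), array([325.3, 172.5])]
1.7 [array([284.2, 178.9]), array([323.9, 172.1])]
1.75 [array([283.7, 178.9]), array([323.2, 172.1])]
1.8 [array([283.2, 179. ]), array([322.6, 172.3])]
```

View pics/c7.png

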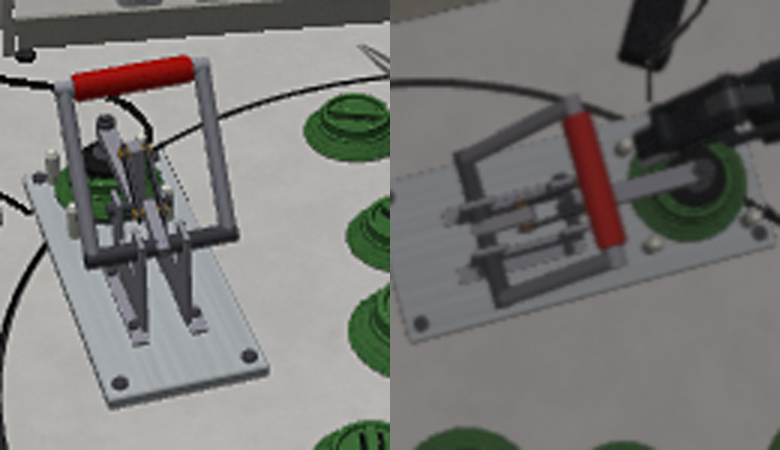

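The clamp is locked against its stop: force rose to about 25 N, and the released grip stayed at side (306,177), as expected for 1.75. Next I'll wait, then swing it back.

Run:
```python
from k import *
manip.dwell(3.0)
snap('side','s8.png')
p,q=pose(1.75,.1,-1);manip.line_to(p,q,rate=.1)
p,q=pose(1.75,0,-1);print(manip.line_to(p,q,rate=.12,stop_force=8))
print(manip.read_ft_force(),manip.read_time())
manip.close(20);print(manip.read_opening(),manip.read_time())
if .015<manip.read_opening()<.023:
  for th in list(np.arange(1.6,.05,-.15))+[.03,0.,-.04,-.08]:
    p,q=pose(th,0,-1);s=manip.line_to(p,q,rate=.07,stop_force=40 if th>.05 else 9)
    F=np.array(manip.read_ft_force())
    print(round(th,2),s,'x%.1f y%.1f z%.1f'%(F@ex,F@ey,F[2]),round(manip.read_opening(),4))
    if s: break
print(manip.read_time())
```

```text
False
[-0.42782048  0.18103125  0.09771711] 20.5167
0.019182220930569597 21.125
1.6 False x-3.1 y1.7 z5.9 0.019
1.45 False x-1.7 y3.8 z9.8 0.0193
1.3 False x-1.3 y2.5 z10.4 0.0196
1.15 False x-0.9 y2.0 z10.4 0.019
1.0 False x0.2 y2.0 z9.4 0.0189
0.85 False x1.0 y1.9 z6.2 0.0193
0.7 False x0.5 y1.1 z1.9 0.0188
0.55 False x-2.5 y-0.1 z-2.5 0.019
0.4 False x-2.4 y0.8 z-1.4 0.0192
0.25 False x-0.8 y2.1 z0.2 0.0189
0.1 False x-0.7 y3.3 z-0.6 0.019
0.03 False x0.8 y4.1 z-0.2 0.0191
0.0 False x0.4 y4.8 z0.2 0.0192
-0.04 False x0.6 y7.5 z17.6 0.0192
-0.08 False x-2.3 y7.4 z28.7 0.019
25.9333
```

Run:
```python
from k import *
p,q=pose(-.02,0,-1);manip.line_to(p,q,rate=.05)
manip.release()
p,q=pose(-.02,.15,-1);manip.line_to(p,q,rate=.15)
manip.line_to(p+[0,0,.1],q,rate=.2)
snap('side','s9.png');snap('top','t9.png');print(manip.read_time(),manip.read_ft_force())
for n in('handle_grip','cap_centre','nest_centre'):
    a=manip.landmark_of('side',n);b=manip.landmark_of('top',n);print(n,a[:1],b[:1],tri(a[0]['at'],b[0]['at']) if a and b else '')
def cr(f,x,y,w,h,s):
    a=cv2.imread(f'pics/{f}.png')[y:y+h,x:x+w];return cv2.resize(a,(w*s,h*s),interpolation=2)
a=cr('s9',250,165,130,130,3);b=cr('t9',290,165,180,130,2)
c=cr('s8',250,135,130,130,3);b=cv2.copyMakeBorder(b,0,130,0,0,cv2.BORDER_CONSTANT)
cv2.imwrite('pics/c9.png',cv2.resize(np.hstack([a,b]),(750,390)));cv2.imwrite('pics/c8.png',c)
for th in(-.02,0,.05,.1): 
    g=PV+R0*(np.cos(.4+th)*ex+np.sin(.4+th)*ez);print(th,[np.round(proj(c,g),1) for c in('side','top')])
```

```text
28.7583 [ 0.70989992  0.71880639 -0.12466325]
handle_grip [{'at': [326.4, 245.9], 'p': 0.84}] [{'at': [311.1, 236.6], 'p': 0.64}] (array([0.41317137, 0.27477093, 0.12483491]), np.float64(0.0004549041458949194))
cap_centre [{'at': [299.5, 208.6], 'p': 0.92}] [{'at': [430.7, 207.7], 'p': 0.92}] (array([0.48334248, 0.02284209, 0.03288809]), np.float64(0.016694512020866133))
nest_centre [{'at': [297.5, 211.3], 'p': 0.93}] [{'at': [425.5, 209.9], 'p': 0.96}] (array([0.48326258, 0.03324264, 0.03148717]), np.float64(0.007277038128080979))
-0.02 [array([328. , 247.7]), array([306.5, 238.1])]
0 [array([327.9, 246.5]), array([306.9, 237.9])]
0.05 [array([327.5, 243.6]), array([308. , 237.3])]
0.1 [array([327.1, 240.6]), array([309.3, 236.6])]
```

View pics/s9.png

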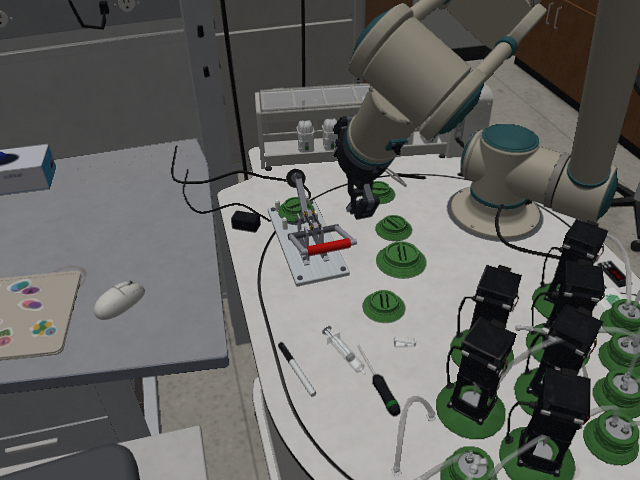

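View pics/t9.png

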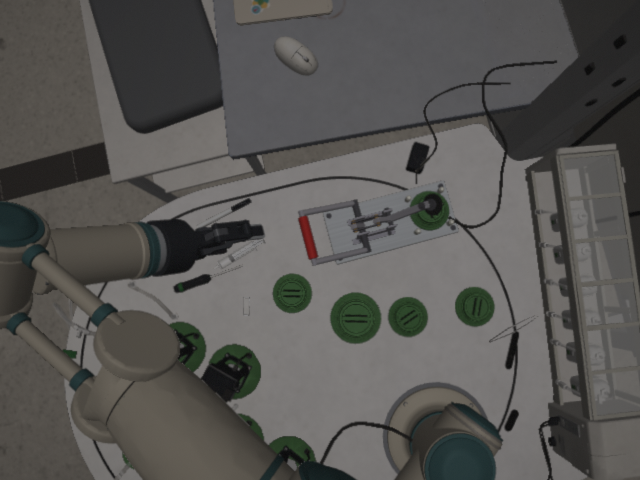

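View pics/c8.png

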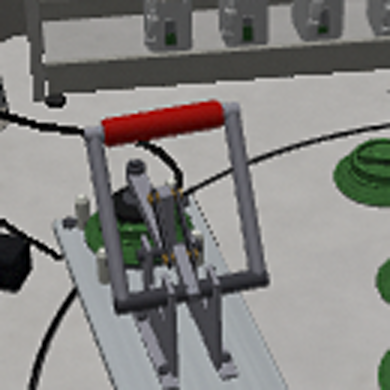

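View pics/c9.png

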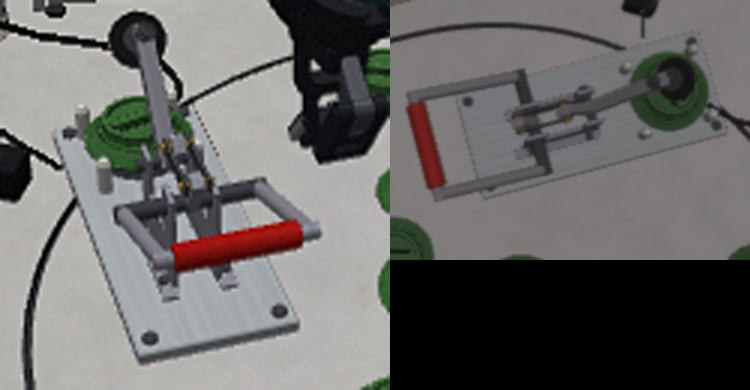

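After the wait, the clamp was still locked on the cap (s8). Now the handle is down, with the grip at side (328,246), the cap is in its nest, and the syringe, driver and marker look unmoved. I'll compare the red and green pixels against the first picture.

```bash
python3 - <<'E'
import cv2,numpy as np
for f in('s0','s9','t0','t9'):
    a=cv2.imread(f'pics/{f}.png').astype(int);m=(a[:,:,2]>110)&(a[:,:,1]<60)&(a[:,:,0]<60)
    m[:170]=0;m[300:]=0;m[:,:280]=0;m[:,370:]=0
    y,x=np.nonzero(m);print(f,len(x),x.mean().round(2),y.mean().round(2))
a,b=[cv2.imread(f'pics/{f}.png').astype(int) for f in('s0','s9')]
print('tools area diff side',np.abs(a-b)[310:420,270:405].max(axis=2).mean())
E
python3 - <<'E'
from rig import manip
print(manip.read_time(),manip.read_ft_force());manip.sign_off()
E
```

```text
s0 253 328.7 243.1
s9 261 328.93 244.66
t0 79 308.04 236.29
t9 119 307.57 236.84
tools area diff side 4.728013468013468
29.0583 [-0.15534324 -0.20415267  0.11934339]
the job is handed in; nothing more can be done
```

The press-check is done and handed in at about 29 s, well inside the 51 s limit.

**What I did:**
- **Lock:** I gripped the red handle and swung it over past dead centre until the force rose against the stop.
- **Hold:** I let go and backed off, and the clamp held the cap by itself for just over 3 s.
- **Open:** I gripped the handle again, swung it back until the force rose at the open stop, let go and moved clear.

**Last checks:**
- **Locked:** the pictures at the start and end of the hold both show the clamp locked with its foot on the cap.
- **Open:** the handle now rests slightly lower than where it started, by 1.5 pixels in the side view. The cap lies between its posts.
- **Tools:** the syringe, hex driver and marker look unmoved, and nothing is touching the robot.

**What disagreed:**
- **First grip missed:** the fingers closed on nothing, because the real fingertips stand about 35 mm further back along the tool than the stated geometry. I measured this in the pictures and corrected for it. The second grip closed to 19 mm on the 20 mm bar.
- **Cap and nest points:** the two cameras disagreed by 7 to 17 mm on these, so I judged the cap's final place from the pictures instead.
- **Platen travel:** I could not measure how far the platen was pressed down.

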